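# Tip the demijohn corks out of the snap-lid box

### The arm

A 6-joint arm with a two-finger parallel gripper is mounted at the origin on the work surface. World frame = base frame: x ahead of the robot, y to its left, z up, the work surface at z = 0. Lengths are in m, angles in rad, forces in N, time in s.
With the tool pointing down it reaches from about 0.375 to 0.9 m from the base axis. Payload 3.1 kg.
Tool frame: the origin (TCP) lies between the finger pads; the fingertips stand 8 mm ahead of it and the grasp point (between the pads) lies 11 mm behind it; z points along the fingers, y is the line along which they close (so a half turn about z gives the same grasp; the last joint's range is limited). The gripper opens to 87 mm and grips with 3 to 60 N. Pads are 19 mm wide; open, the fingers measure 117 mm over their backs; the gripper's body (75 mm by 190 mm) begins 51 mm behind the grasp point.
Start: joints at [-1.292, 0.527, 1.433, -0, 1.181, -0.178], TCP at [0.276, -0.561, 0.231] pointing down, gripper open.
Joint ranges: [-3.08, 3.08], [-0.75, 2.2], [0.22, 2.44], [-1.43, 4.57], [0, 2.65], [-2.85, 2.85]. Speed limits (rad/s): [2.79, 2.79, 3.14, 3.14, 3.14, 3.14].

### API

Orientations are given as a unit quaternion [x, y, z, w].
In Python, from rig import robot, vision, job gives the robot as it stands.
- The arm moves only by the shell command python3 -m handwheel 'ROWS' [OPENING] [FORCE]. ROWS is JSON, a list of rows, each a list of 4 numbers: the shift along the tool's x, y, z as a fraction of full scale, then the turn about the tool's z as a fraction of full scale. A call has 1 to 20 rows; each row is the pose to reach, as a shift and turn from the pose commanded when the call began, along the tool's axes at that moment, turning the shorter way round; what a row does not reach only later rows make up. Full scale, the value 1, is 300 mm for a shift and 2 pi rad for a turn. A row lasts 1/12 s, in which the tool goes at most 41.7 mm and 7.16 degrees, less where a joint would pass 70% of its speed; a pose out of reach is approached as far as the arm can. A call with a number of a shift or a turn outside -1 to 1 is refused whole. A call with a gripper value outside its range is refused whole. OPENING is the opening in per cent of the stroke, from 0 (shut) to 100 (fully open), set as the call begins (- or left out, the last holds). The fingers move at their own pace and stop on an object; FORCE is the grip in N (left out, the last holds). Time passes only in rows, so rows that repeat a pose let the fingers close. It gives the time, the measured TCP pose, the force, the opening and the grip force at its end, in the units of the state.
- robot.get_obs(): the state, without advancing time (a new reading comes with each control period).
- vision.camera(name): name is "scene" or "top"; returns a dict with "frame" (420x560x3 uint8, red, green, blue), "K" (3x3 intrinsics, pixels), "k1" (the pictures are not rectified: a ray, as slopes to the right and down, at radius r is drawn at 1 + k1 r^2 times it, then the intrinsics apply), "cam_to_world" (4x4, takes a point from camera to world coordinates). Camera axes: x right, y down, z forward; pixel columns grow to the right and rows downward; lengths in m; the calibration is good to about 2 mm. A picture is of the moment at which its call begins. There is no depth.
- job.hand_in(): hands the job in; it is judged then, once.
Trained networks look in the newest picture that a camera, given by its name, has taken for a name from the list of things; names that differ only in an ending like _2 or _b are one class to them, and where a whole thing is asked for, a point or a joint stands for the part that bears it (a point fixed in the world has none). Each returns a list of dicts, best first, with "conf" (0 to 1); they miss things now and then, are a little off and sometimes report something else, mostly with a low value. They report only what shows in the picture. A call takes as long as a camera call.
- vision.look_for(camera, label): "point" ([row, column] in pixels, amid what is visible of it).
- vision.outline_of(camera, label): "mask" (420x560 bool, what is visible of it) and "point" ([row, column] in pixels, amid what is visible of it).
The state is a dict: "time": time; "q": joint angles; "joint_velocities": joint speeds; "joint_torque": joint torques, N m; "position": TCP position; "tool_rot": TCP orientation; "ft_force": force on the tool from outside, world axes, zero at the start; "moment": the same for the moment, N m; "grip_width": finger opening in m; "grip_force": force on a finger pad.
Only numpy, scipy, OpenCV 4.12 (cv2) and the standard library are available. Lean on these libraries where they do the work, as an engineer would, in place of code of your own. Each camera call takes 0.05 s, during which the arm holds its last target. There are 200 camera calls.

### The job

Swing the red lid of the green cork box right back past its snap so that it stays open, then use the black side lever to tip the box over until all three corks have dropped into the wooden tray. Then bring the box back to rest upright on its stand with the lid still fully open, and leave the tray and everything else where it is.

Things in the scene. Friction and masses are not known exactly. Their poses are not given: they have to be found in the camera images.
- stand: White fixed stand of the tipping cork box; origin at table height under the box's middle; z up, -x to the pouring side (tray), -y to the side with the tipping lever. The green box on it is 110 (x) x 150 (y) x 70 mm (z), walls 5 mm, upright its underside 110 and rim 180 mm above the table. The stand's side posts end 87 mm either side of the middle and reach 124 mm up
- pivot (a point): Axis on which the box tips, along the stand's y: the box's lower edge on the pouring side, at stand x = -55 mm, height 110 mm
- tipbox (a joint): Tipping angle of the green box about the pivot (rad): 0 upright and resting on its stand, growing as the lever end rises and comes over towards the tray, stop at 2.35. The corks slide out dependably from about 2.2. Light friction; let go half-way it falls one way or the other; it takes up to about 6 N at the lever
- lever_grip (a point): Grip point of the tipping lever: a black round bar 16 mm thick jutting 95 mm from the box's lever side (stand -y), parallel to the pivot axis, fixed to the box. The point is on the bar's axis, 65 mm from the wall (stand y = -140 mm); upright it is 105 mm behind (stand +x) and 30 mm above the pivot, height 140 mm. The bar turns freely in a pinch taken across it from above
- lid (a joint): Opening angle of the red lid against the box (rad): 0 shut, 2.2 fully back at its stop. Snap hinge: below about 1.75 a spring pulls it shut (about 2 N at the knob when shut, less further on), beyond 1.75 it snaps back to the stop and stays there even when the box is tipped
- lid_hinge (a point): Axis of the lid's hinge, along the stand's y: upper edge of the box on the side away from the tray; while upright 110 mm behind (stand +x) the pivot and 70.5 mm above it, height 180 mm; moves with the box
- lid_knob (a point): Centre of the lid's black knob: a short cylinder 24 mm in diameter and 26 mm long along the hinge axis (flat ends to the sides, turns in a pinch taken on them), on a tongue 14 mm wide that juts from the middle of the lid's free edge; 152 mm from the hinge axis and 3 mm above the lid's underside, 40 mm beyond the lid's edge. Shut, it is on the pouring side at height 183 mm
- tray: Open pale wooden tray, outside 210 (x) x 230 (y) x 48 mm high, walls 8 mm, loose, 0.9 kg, standing under the pouring side of the box; origin under its centre, its y along the box's pivot
- cork0_c (a point): Demijohn cork in the box, tapered 34 to 42 mm across, 52 mm long, 25 g; the point is its centre, its z along its length
- cork1_c (a point): Demijohn cork in the box, tapered 34 to 42 mm across, 52 mm long, 25 g; the point is its centre, its z along its length
- cork2_c (a point): Demijohn cork in the box, tapered 34 to 42 mm across, 52 mm long, 25 g; the point is its centre, its z along its length
- bottle_a: Bystander: green corked bottle, 74 mm across, 240 mm tall; origin under its centre
- bottle_b: Bystander: green corked bottle with a paper label, 74 mm across, 240 mm tall; origin under its centre
- mug: Bystander: white mug, 80 mm across, 85 mm tall; origin under its centre
- brush: Bystander: brush lying on the table, 220 mm long; origin at the middle of its underside
- jar: Bystander: amber jar with a white cap, 60 mm across, 90 mm tall, beside the box on the side away from the lever; origin under its centre
- carton: Bystander: cardboard carton 90 x 130 x 50 mm; origin under its centre

How it is judged:
By the outcome, as a careful person would: the job done as asked, in the order asked, and still so for the second after the job is handed in, with the robot touching nothing.
It also fails if it takes over 69 s, if anything falls off the work surface, if the arm or the gripper's body presses on something with over 40 N, if the wrist force passes 120 N, or if a joint passes its speed limit or range.

## Working session

There is one attempt and no reset: what is moved stays moved. The work goes in short steps, Python scripts to look and compute and a shell command to move; the robot and the scene stay as the last step left them, time stands still between calls to the robot, and variables do not carry over. Pictures are saved under pics/ and viewed, at most 10 in all, crops included, and the job is handed in when it is done.

```bash
ls; mkdir -p pics; python3 - <<'E'
from rig import robot, vision, job
import cv2,numpy as np
o=robot.get_obs(); print({k:np.round(v,3).tolist() for k,v in o.items()})
for c in("scene","top"):
    d=vision.camera(c); cv2.imwrite(f"pics/{c}0.png",d["frame"][:,:,::-1])
    print(c,np.round(d["K"],1).tolist(),d["k1"],np.round(d["cam_to_world"],3).tolist())
    for l in["stand","lid","lid_knob","tipbox","lever_grip","tray","jar","bottle_a","mug","brush","carton"]:
        print(l,[(round(x["conf"],2),np.round(x["point"]).tolist()) for x in vision.look_for(c,l)[:3]])
E
```

```text
pics
{'time': 0.0, 'q': [-1.292, 0.528, 1.434, -0.0, 1.181, -0.178], 'joint_velocities': [0.0, 0.001, -0.001, -0.001, 0.002, 0.0], 'joint_torque': [-0.001, -44.005, -17.659, 0.063, 0.058, -0.0], 'position': [0.275, -0.56, 0.23], 'tool_rot': [0.974, 0.226, -0.0, -0.001], 'ft_force': [1.691, -0.424, 0.304], 'moment': [-0.021, 0.015, 0.035], 'grip_force': 0.0, 'grip_width': 0.087}
scene [[404.0, 0.0, 272.4], [0.0, 404.0, 208.3], [0.0, 0.0, 1.0]] -0.04465492177898604 [[0.56, 0.58, -0.592, 1.198], [0.828, -0.375, 0.416, -0.385], [0.02, -0.723, -0.69, 0.849], [0.0, 0.0, 0.0, 1.0]]
stand [(0.55, [246.0, 217.0])]
lid [(0.65, [218.0, 218.0])]
lid_knob [(0.92, [218.0, 220.0])]
tipbox [(0.67, [225.0, 220.0])]
lever_grip [(0.64, [225.0, 221.0])]
tray [(0.87, [241.0, 288.0])]
jar [(0.65, [308.0, 229.0])]
bottle_a [(0.85, [335.0, 192.0]), (0.64, [245.0, 101.0])]
mug [(0.83, [158.0, 306.0])]
brush [(0.9, [199.0, 375.0]), (0.67, [224.0, 220.0])]
carton [(0.69, [223.0, 149.0])]
top [[430.7, 0.0, 274.2], [0.0, 430.7, 210.5], [0.0, 0.0, 1.0]] -0.086138247037521 [[0.009, -0.999, 0.05, 0.492], [-1.0, -0.01, -0.025, 0.057], [0.026, -0.05, -0.998, 1.349], [0.0, 0.0, 0.0, 1.0]]
stand [(0.93, [205.0, 321.0])]
lid [(0.84, [197.0, 323.0])]
lid_knob [(0.66, [201.0, 319.0])]
tipbox [(0.84, [203.0, 328.0])]
lever_grip [(0.64, [199.0, 324.0])]
tray [(0.6, [197.0, 262.0]), (0.28, [197.0, 319.0])]
jar [(0.74, [159.0, 334.0]), (0.22, [194.0, 145.0])]
bottle_a [(0.95, [134.0, 378.0]), (0.76, [254.0, 401.0])]
mug [(0.7, [270.0, 168.0])]
brush [(0.93, [189.0, 145.0])]
carton [(0.82, [280.0, 349.0]), (0.27, [202.0, 322.0])]
```

```bash
python3 - <<'E'
import cv2
for c in("scene","top"):
    i=cv2.imread(f"pics/{c}0.png"); cv2.imwrite(f"pics/{c}0c.png",cv2.resize(i[90:390,100:420] if c=="scene" else i[90:320,120:430],None,fx=2 if c=="scene" else 2.5,fy=2 if c=="scene" else 2.5,interpolation=2))
E
```

```text
(no output)
```

View pics/scene0c.png

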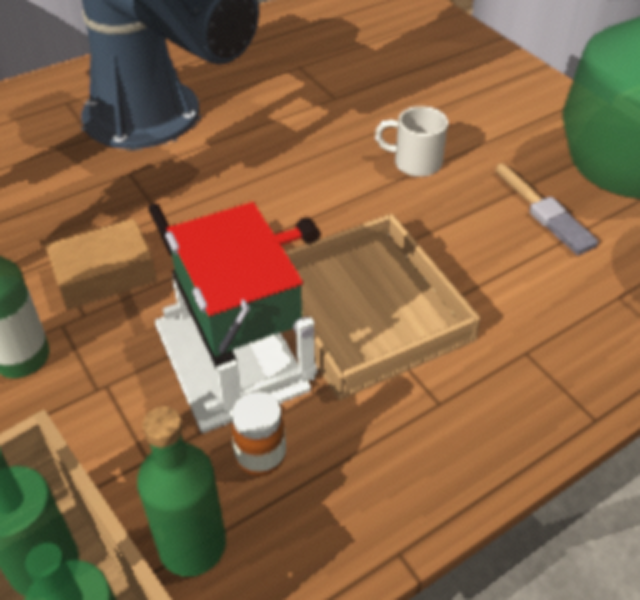

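View pics/top0c.png

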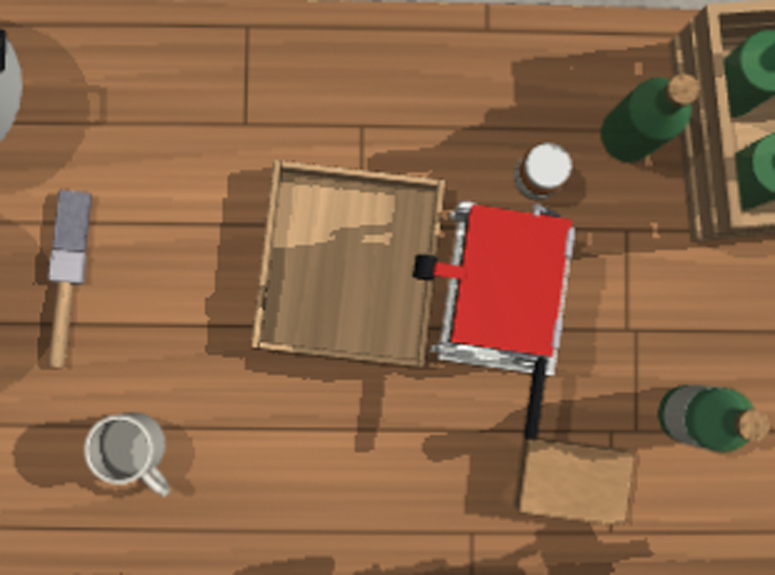

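The box is in the middle, pouring side toward world +y (left in the top view), and the lever points back at the robot. The knob is at about (197,290) in the top view, the lever end at (265,332), and the carton lies beside the lever tip. I'll localize them next.

```bash
cat > h.py <<'E'
from rig import robot, vision, job
import cv2,numpy as np
def dist(d): return np.array([d["k1"],0,0,0,0.])
def to_plane(d,rc,z):
    rc=np.atleast_2d(np.asarray(rc,float)); p=cv2.undistortPoints(rc[:,None,::-1].copy(),d["K"],dist(d))[:,0]
    T=d["cam_to_world"]; r=np.c_[p,np.ones(len(p))]@T[:3,:3].T
    return T[:3,3]+r*((z-T[2,3])/r[:,2])[:,None]
def proj(d,P):
    W=np.linalg.inv(d["cam_to_world"]); return cv2.projectPoints(np.atleast_2d(np.asarray(P,float)),cv2.Rodrigues(W[:3,:3])[0],W[:3,3],d["K"],dist(d))[0][:,0]
def S2W(pose,P):
    x,y,a=pose; P=np.atleast_2d(np.asarray(P,float)); c,s=np.cos(a),np.sin(a)
    return np.c_[x+c*P[:,0]-s*P[:,1],y+s*P[:,0]+c*P[:,1],P[:,2]]
def red(f):
    h=cv2.cvtColor(f,cv2.COLOR_RGB2HSV); m=((h[...,0]<6)|(h[...,0]>174))&(h[...,1]>190)&(h[...,2]>110)
    n,l,s,_=cv2.connectedComponentsWithStats(m.astype(np.uint8)); return l==1+np.argmax(s[1:,4])
E
python3 - <<'E'
from h import *
D={c:vision.camera(c) for c in("top","scene")}
for c,d in D.items():
    m=red(d["frame"]); m=cv2.morphologyEx(m.astype(np.uint8),cv2.MORPH_OPEN,np.ones((9,9)))
    w=to_plane(d,np.argwhere(m),.186)
    (cx,cy),(a,b),ang=cv2.minAreaRect((w[:,:2]*1000).astype(np.float32)); print(c,m.sum(),round(cx,1),round(cy,1),round(a,1),round(b,1),round(ang,2),"mean",np.round(w.mean(0)*1000,1))
    k=vision.look_for(c,"lid_knob")
    o=vision.outline_of(c,"tray"); 
    if o:
        tm=o[0]["mask"]; t=to_plane(d,np.argwhere(tm),.03); print(" tray",o[0]["conf"],[np.round(v,1) for v in cv2.minAreaRect((t[:,:2]*1000).astype(np.float32))])
    for n,z in(("bottle_a",.12),("mug",.08),("jar",.09),("carton",.05)):
        print(" ",n,[(round(x["conf"],2),np.round(to_plane(d,x["point"],z)[0],3).tolist()) for x in vision.look_for(c,n) if x["conf"]>.5])
E
```

```text
top 2147 576.3 -106.6 109.8 150.4 82.87 mean [ 576.  -106.2  186. ]
 tray 0.76 [array([607.2,  70.8]), array([213.9, 234.8]), np.float64(83.9)]
  bottle_a [(0.82, [0.776, -0.272, 0.12]), (0.56, [0.434, -0.34, 0.12])]
  mug [(0.98, [0.386, 0.327, 0.08])]
  jar [(0.92, [0.707, -0.154, 0.09])]
  carton [(0.7, [0.346, -0.208, 0.05])]
scene 2148 582.3 -107.0 119.1 152.7 81.72 mean [ 585.6 -110.3  186. ]
 tray 0.85 [array([610.9,  70.7]), array([232. , 264.3]), np.float64(83.8)]
  bottle_a [(0.92, [0.787, -0.288, 0.12]), (0.83, [0.455, -0.358, 0.12])]
  mug [(0.76, [0.405, 0.302, 0.08])]
  jar []
  carton [(0.96, [0.377, -0.219, 0.05])]
```

```bash
python3 - <<'E'
from h import *
pose=(.5763,-.1066,np.radians(82.87-180))
ims=[]
for c in("top","scene"):
    d=vision.camera(c); s=5; f=d["frame"][:,:,::-1]
    r0,c0=(170,270) if c=="top" else (180,165)
    im=cv2.resize(f[r0:r0+110,c0:c0+80 if c=="top" else c0+110],None,fx=s,fy=s,interpolation=2)[:,:400]
    P=[[-.097,0,.183],[-.097,-.013,.183],[-.097,.013,.183],[.05,-.14,.14],[.05,-.17,.14],[.05,-.075,.14],[-.055,-.075,.18],[-.055,.075,.18],[.055,-.075,.18],[.055,.075,.18]]
    for i,p in enumerate(proj(d,S2W(pose,P))): cv2.circle(im,tuple(int(v) for v in ((p-[c0,r0])+.5)*s),3,(255,255,0) if i<6 else (0,255,255),-1)
    ims.append(im)
cv2.imwrite("pics/ov.png",np.hstack(ims)); print(S2W(pose,P[:4]))
E
```

```text
[[ 0.58833974 -0.01035009  0.183     ]
 [ 0.57544027 -0.00873652  0.183     ]
 [ 0.60123921 -0.01196367  0.183     ]
 [ 0.43117656 -0.13883641  0.14      ]]
```

View pics/ov.png

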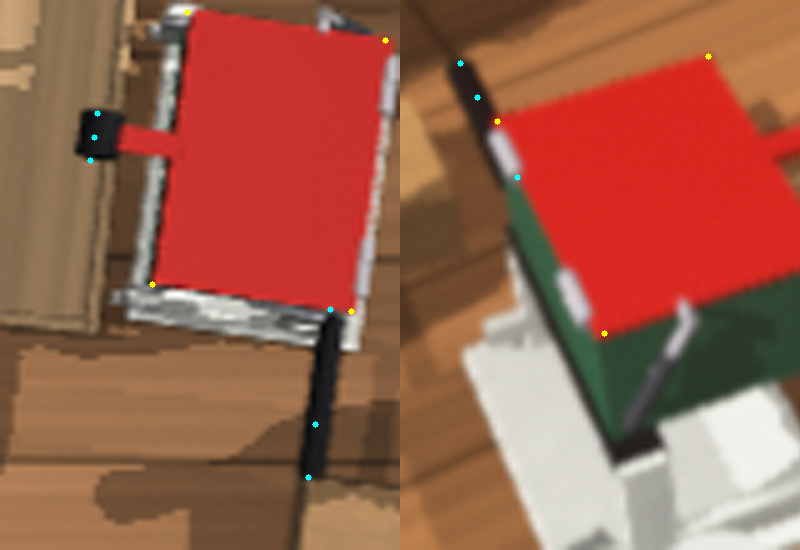

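The overlay fits, with the knob and bar about 1–2 mm off. I'm shifting the pose to (0.577, -0.108), yaw -97.1°, and starting with a raise and turn.

```bash
cat >> h.py <<'E'
POSE=(.577,-.108,np.radians(-97.13))
def to(P,yaw=None):  # stand-frame goal for the TCP -> row fractions
    from scipy.spatial.transform import Rotation as R
    o=robot.get_obs(); M=R.from_quat(o["tool_rot"]).as_matrix(); g=S2W(POSE,P)[0]
    cy=np.degrees(np.arctan2(M[1,0],M[0,0])); t=0 if yaw is None else -((yaw-cy+180)%360-180)/360
    c=S2W((0,0,0),o["position"])[0]; a=POSE[2]; d=c[:2]-POSE[:2]
    print("t",round(o["time"],2),"stand xyz mm",np.round(1000*np.array([np.cos(a)*d[0]+np.sin(a)*d[1],-np.sin(a)*d[0]+np.cos(a)*d[1],c[2]]),1),"yaw",round(cy,1),"fractions",np.round(M.T@(g-c)/.3,4),"turn",round(t,4),"F",np.round(o["ft_force"],1))
E
python3 -m handwheel '[[0,0,-0.14,0],[0,0,-0.28,0],[0,0,-0.42,0],[0.87,-0.59,-0.57,-0.158],[0.87,-0.59,-0.57,-0.158],[0.87,-0.59,-0.57,-0.158],[0.87,-0.59,-0.57,-0.158],[0.87,-0.59,-0.57,-0.158],[0.87,-0.59,-0.57,-0.158],[0.87,-0.59,-0.57,-0.158],[0.87,-0.59,-0.57,-0.158],[0.87,-0.59,-0.57,-0.158],[0.87,-0.59,-0.57,-0.158],[0.87,-0.59,-0.57,-0.158]]' 80 20
python3 -c "
from h import *
to([-.097,0,.28],82.87)"
```

```text
time: 3.17
position: [0.4317, -0.2873, 0.4015]
tool_rot: [0.749, 0.663, -0.0, 0.0]
ft_force: [0.2, 0.5, 0.3]
grip_width: 0.0696
grip_force: 0.0
t 3.17 stand xyz mm [ 196.  -122.   401.5] yaw 83.0 fractions [0.9759 0.4088 0.4041] turn 0.0004 F [0.2 0.5 0.3]
```

```bash
python3 -m handwheel '[[0.976,0.409,0.1,0],[0.976,0.409,0.1,0],[0.976,0.409,0.2,0],[0.976,0.409,0.3,0],[0.976,0.409,0.4,0],[0.976,0.409,0.4,0],[0.976,0.409,0.4,0],[0.976,0.409,0.4,0],[0.976,0.409,0.4,0],[0.976,0.409,0.4,0],[0.976,0.409,0.4,0],[0.976,0.409,0.4,0]]' 70
python3 - <<'E'
from h import *
to([-.097,0,.172],82.87)
ims=[]
for c in("top","scene"):
    d=vision.camera(c); p=proj(d,S2W(POSE,[[-.097,0,.2]]))[0].astype(int)
    ims.append(cv2.resize(d["frame"][p[1]-50:p[1]+50,p[0]-50:p[0]+50,::-1],None,fx=4,fy=4,interpolation=2))
cv2.imwrite("pics/k.png",np.hstack(ims))
E
```

```text
time: 4.17
position: [0.5893, -0.0133, 0.2823]
tool_rot: [0.749, 0.662, -0.0, 0.001]
ft_force: [-0.1, 0.4, 0.8]
grip_width: 0.0612
grip_force: 0.0
t 4.17 stand xyz mm [-95.5   0.4 282.3] yaw 82.9 fractions [ 0.0055 -0.0019  0.3677] turn 0.0001 F [-0.1  0.4  0.8]
```

View pics/k.png

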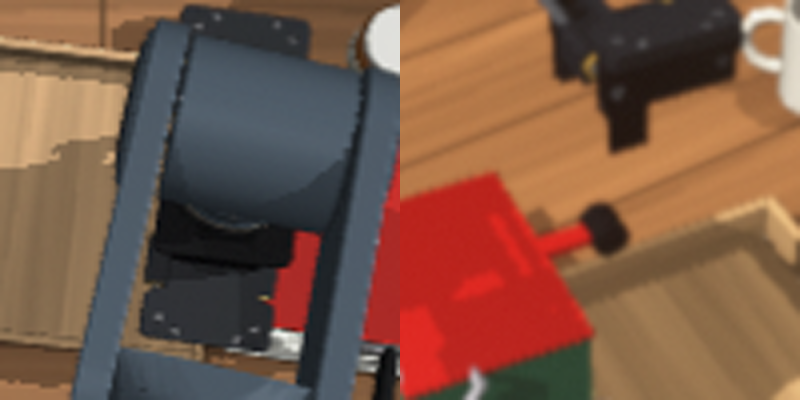

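The gripper hangs straight above the knob, which is at about (605,228) in the crop. I'll go down and then pinch.

```bash
python3 -m handwheel '[[0.005,-0.002,0.1,0],[0.005,-0.002,0.2,0],[0.005,-0.002,0.28,0],[0.005,-0.002,0.34,0],[0.005,-0.002,0.368,0],[0.005,-0.002,0.368,0],[0.005,-0.002,0.368,0]]' 70
python3 -m handwheel '[[0,0,0,0],[0,0,0,0],[0,0,0,0],[0,0,0,0],[0,0,0,0],[0,0,0,0],[0,0,0,0],[0,0,0,0]]' 0 25
python3 -c "
from h import *
to([-.097,0,.172],82.87)
h=np.array([55,180]);k0=np.array([-97,172])
for p in np.arange(.15,2.2,.1):
    v=np.array([-152,3]); c,s=np.cos(-p),np.sin(-p); w=h+[c*v[0]-s*v[1],s*v[0]+c*v[1]]-[0,11]-k0
    print(round(p,2),np.round([-w[0]/300,-w[1]/300],3))"
```

```text
time: 4.85
position: [0.5892, -0.0105, 0.1721]
tool_rot: [0.749, 0.663, 0.0, 0.001]
ft_force: [-0.1, 0.1, 0.3]
grip_width: 0.061
grip_force: 0.0
time: 5.52
position: [0.5915, -0.0098, 0.1718]
tool_rot: [0.749, 0.663, 0.002, 0.002]
ft_force: [5.4, 0.6, -1.3]
grip_width: 0.026
grip_force: 25.0
t 5.52 stand xyz mm [-99.2   2.2 171.8] yaw 83.0 fractions [-0.0075 -0.0072 -0.0008] turn 0.0004 F [ 5.4  0.6 -1.3]
0.15 [-0.007 -0.076]
0.25 [-0.018 -0.125]
0.35 [-0.034 -0.173]
0.45 [-0.055 -0.219]
0.55 [-0.08  -0.263]
0.65 [-0.109 -0.305]
0.75 [-0.143 -0.343]
0.85 [-0.18  -0.377]
0.95 [-0.22  -0.408]
1.05 [-0.263 -0.434]
1.15 [-0.309 -0.457]
1.25 [-0.356 -0.474]
1.35 [-0.405 -0.487]
1.45 [-0.456 -0.494]
1.55 [-0.506 -0.497]
1.65 [-0.557 -0.494]
1.75 [-0.607 -0.487]
1.85 [-0.656 -0.474]
1.95 [-0.704 -0.457]
2.05 [-0.749 -0.435]
2.15 [-0.792 -0.409]
```

```bash
python3 -m handwheel '[[-0.005,0.008,-0.04,0],[-0.01,0.008,-0.09,0],[-0.018,0.008,-0.125,0],[-0.034,0.008,-0.173,0],[-0.055,0.008,-0.219,0],[-0.08,0.008,-0.263,0],[-0.109,0.008,-0.305,0],[-0.143,0.008,-0.343,0],[-0.18,0.008,-0.377,0],[-0.22,0.008,-0.408,0],[-0.263,0.008,-0.434,0],[-0.309,0.008,-0.457,0],[-0.356,0.008,-0.474,0],[-0.405,0.008,-0.487,0],[-0.456,0.008,-0.494,0],[-0.506,0.008,-0.497,0],[-0.557,0.008,-0.494,0],[-0.607,0.008,-0.487,0],[-0.656,0.008,-0.474,0],[-0.68,0.008,-0.466,0]]'
python3 -c "
from h import *
to([.14,0,.2935],82.87); print(robot.get_obs()['grip_width'])"
```

```text
time: 7.18
position: [0.5639, -0.2145, 0.3124]
tool_rot: [0.749, 0.662, -0.002, -0.001]
ft_force: [-5.6, -0.6, 5.8]
grip_width: 0.0258
grip_force: 25.0
t 7.18 stand xyz mm [1.073e+02 2.000e-01 3.124e+02] yaw 83.0 fractions [-0.1087 -0.0005  0.0633] turn 0.0002 F [-5.6 -0.6  5.8]
0.02582303449550758
```

```bash
python3 -m handwheel '[[-0.024,-0.004,0.01,0],[-0.05,-0.008,0.022,0],[-0.075,-0.008,0.035,0],[-0.095,-0.008,0.047,0],[-0.105,-0.008,0.054,0],[-0.105,-0.008,0.054,0]]'
python3 -m handwheel '[[0,0,0,0],[0,0,0,0],[0,0,0,0],[0,0,0,0],[0,0,0,0],[0,0,0,0],[0,0,-0.1,0],[0,0,-0.2,0],[0,0,-0.3,0],[0,0,-0.3,0]]' 70
python3 - <<'E'
from h import *
to([.05,-.148,.24],-7.13)
d=vision.camera("scene"); cv2.imwrite("pics/lid.png",cv2.resize(d["frame"][60:320,120:420,::-1],None,fx=2,fy=2))
E
```

```text
time: 7.68
position: [0.5594, -0.2459, 0.2952]
tool_rot: [0.749, 0.663, -0.002, 0.001]
ft_force: [-3.3, -3.3, 5.8]
grip_width: 0.0256
grip_force: 25.0
time: 8.52
position: [0.5629, -0.2447, 0.3919]
tool_rot: [0.748, 0.663, 0.002, 0.006]
ft_force: [0.4, -0.8, -0.3]
grip_width: 0.0608
grip_force: 0.0
t 8.52 stand xyz mm [137.4   3.  391.9] yaw 83.1 fractions [ 0.2963 -0.5082  0.4985] turn 0.2506 F [ 0.4 -0.8 -0.3]
```

View pics/lid.png

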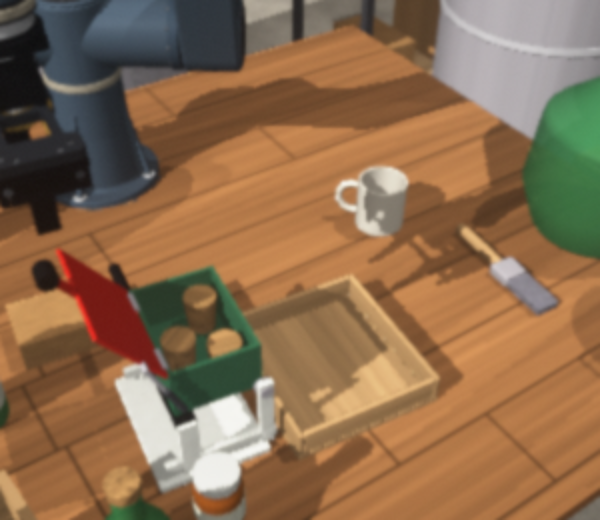

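The lid stands open at about (105,315), past its snap, and the three corks are in the box. Next I'll move over the lever and turn 90°.

```bash
python3 -m handwheel '[[0.05,-0.12,0,0.02],[0.1,-0.24,0,0.04],[0.2,-0.36,0,0.06],[0.296,-0.508,0,0.08],[0.296,-0.508,0,0.1],[0.296,-0.508,0,0.12],[0.296,-0.508,0,0.14],[0.296,-0.508,0,0.16],[0.296,-0.508,0,0.18],[0.296,-0.508,0.1,0.2],[0.296,-0.508,0.2,0.22],[0.296,-0.508,0.3,0.24],[0.296,-0.508,0.4,0.2505],[0.296,-0.508,0.48,0.2505],[0.296,-0.508,0.5,0.2505],[0.296,-0.508,0.5,0.2505]]'
python3 - <<'E'
from h import *
to([.05,-.148,.129],-7.13)
ims=[]
for c in("top","scene"):
    d=vision.camera(c); p=proj(d,S2W(POSE,[[.05,-.14,.16]]))[0].astype(int)
    ims.append(cv2.resize(d["frame"][p[1]-60:p[1]+40,p[0]-50:p[0]+50,::-1],None,fx=4,fy=4,interpolation=2))
cv2.imwrite("pics/lv.png",np.hstack(ims))
E
```

```text
time: 9.9
position: [0.4179, -0.1356, 0.2326]
tool_rot: [0.998, -0.062, -0.003, -0.002]
ft_force: [0.6, -0.2, -0.4]
grip_width: 0.0609
grip_force: 0.0
t 9.9 stand xyz mm [  47.1 -154.4  232.6] yaw -7.1 fractions [0.0235 0.0106 0.3453] turn 0.0001 F [ 0.6 -0.2 -0.4]
```

View pics/lv.png

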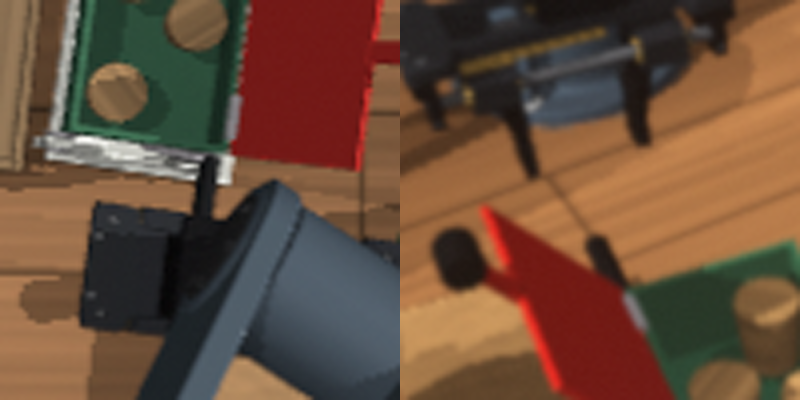

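The fingers straddle the black bar, with the lid edge at clear distance. I'll grip near the bar's outer end (stand y ≈ -158) so the wrist keeps away from the swinging lid.

```bash
python3 -m handwheel '[[-0.012,0.01,0.1,0],[-0.012,0.01,0.2,0],[-0.012,0.01,0.28,0],[-0.012,0.01,0.32,0],[-0.012,0.01,0.345,0],[-0.012,0.01,0.345,0],[-0.012,0.01,0.345,0]]'
python3 -m handwheel '[[0,0,0,0],[0,0,0,0],[0,0,0,0],[0,0,0,0],[0,0,0,0],[0,0,0,0],[0,0,0,0],[0,0,0,0],[0,0,0,0]]' 0 30
python3 -c "
from h import *
to([.05,-.158,.129],-7.13)
r,a=np.hypot(105,30),np.arctan2(30,105)
for p in np.arange(.1,2.31,.1):
    print(round(p,2),np.round([(r*np.cos(a+p)-105)/300,-(r*np.sin(a+p)-30)/300],3))"
```

```text
time: 10.58
position: [0.4167, -0.1399, 0.1322]
tool_rot: [0.998, -0.062, 0.001, 0.001]
ft_force: [0.1, -0.6, 0.1]
grip_width: 0.0607
grip_force: 0.0
time: 11.33
position: [0.4158, -0.1376, 0.1312]
tool_rot: [0.998, -0.064, 0.0, -0.002]
ft_force: [3.3, 6.0, 2.0]
grip_width: 0.015
grip_force: 30.0
t 11.33 stand xyz mm [  49.4 -156.3  131.2] yaw -7.3 fractions [-0.0058  0.002   0.0074] turn -0.0004 F [3.3 6.  2. ]
0.1 [-0.012 -0.034]
0.2 [-0.027 -0.068]
0.3 [-0.045 -0.099]
0.4 [-0.067 -0.128]
0.5 [-0.091 -0.156]
0.6 [-0.118 -0.18 ]
0.7 [-0.147 -0.202]
0.8 [-0.178 -0.221]
0.9 [-0.211 -0.236]
1.0 [-0.245 -0.249]
1.1 [-0.28  -0.257]
1.2 [-0.316 -0.262]
1.3 [-0.353 -0.264]
1.4 [-0.389 -0.262]
1.5 [-0.425 -0.256]
1.6 [-0.46  -0.247]
1.7 [-0.494 -0.234]
1.8 [-0.527 -0.218]
1.9 [-0.558 -0.199]
2.0 [-0.587 -0.177]
2.1 [-0.613 -0.152]
2.2 [-0.637 -0.124]
2.3 [-0.658 -0.094]
```

```bash
python3 -m handwheel '[[0,-0.01,-0.017,0],[0,-0.019,-0.034,0],[0,-0.034,-0.068,0],[0,-0.052,-0.099,0],[0,-0.074,-0.128,0],[0,-0.098,-0.156,0],[0,-0.125,-0.18,0],[0,-0.154,-0.202,0],[0,-0.185,-0.221,0]]'
python3 -c "
from h import *
to([.05,-.158,.129],-7.13); o=robot.get_obs();print(o['grip_width'],o['q'])"
```

```text
time: 12.08
position: [0.4225, -0.0889, 0.2001]
tool_rot: [0.998, -0.06, 0.0, 0.006]
ft_force: [-9.4, -15.2, 14.6]
grip_width: 0.0151
grip_force: 30.1
t 12.08 stand xyz mm [   0.3 -155.7  200.1] yaw -6.9 fractions [-0.0089  0.1629  0.239 ] turn 0.0008 F [ -9.4 -15.2  14.6]
0.015145766221068462 [-0.45974766  0.31817827  1.93313327 -0.01402993  0.88527602  1.2396233 ]
```

Grip is good, but a radial load of about 20 N shows my arc is a few mm tight. I'll relax outward and read again.

```bash
python3 -m handwheel '[[-0.004,0.005,-0.003,0],[-0.007,0.01,-0.007,0],[-0.007,0.01,-0.007,0]]'
python3 -c "
from h import *
to([.05,-.158,.129],-7.13)"
```

```text
time: 12.33
position: [0.4227, -0.0882, 0.2008]
tool_rot: [0.998, -0.062, 0.003, 0.001]
ft_force: [4.0, -2.2, -1.2]
grip_width: 0.0151
grip_force: 30.0
t 12.33 stand xyz mm [  -0.5 -155.6  200.8] yaw -7.1 fractions [-0.0096  0.1679  0.2397] turn -0.0 F [ 4.  -2.2 -1.2]
```

```bash
python3 -c "
import numpy as np
for i in range(1,17):
    t=i*.1
    f=lambda r,a:np.array([r*(np.cos(a+t)-np.cos(a)),-r*(np.sin(a+t)-np.sin(a))])/300
    A,B=f(109.2,1.0245),f(113.7,1.0716); print(round(.806+t,2),A.round(3),B.round(3),((A+B)/2).round(3))"
```

```text
0.91 [-0.032 -0.017] [-0.034 -0.016] [-0.033 -0.017]
1.01 [-0.066 -0.031] [-0.07  -0.029] [-0.068 -0.03 ]
1.11 [-0.1   -0.042] [-0.106 -0.039] [-0.103 -0.04 ]
1.21 [-0.136 -0.049] [-0.144 -0.044] [-0.14  -0.047]
1.31 [-0.172 -0.053] [-0.182 -0.046] [-0.177 -0.049]
1.41 [-0.209 -0.052] [-0.22  -0.044] [-0.214 -0.048]
1.51 [-0.245 -0.049] [-0.257 -0.039] [-0.251 -0.044]
1.61 [-0.28  -0.041] [-0.294 -0.029] [-0.287 -0.035]
1.71 [-0.315 -0.03 ] [-0.329 -0.016] [-0.322 -0.023]
1.81 [-0.349 -0.016] [-0.363  0.   ] [-0.356 -0.008]
1.91 [-0.381  0.001] [-0.396  0.02 ] [-0.388  0.011]
2.01 [-0.41   0.022] [-0.426  0.043] [-0.418  0.033]
2.11 [-0.438  0.046] [-0.454  0.069] [-0.446  0.057]
2.21 [-0.463  0.072] [-0.479  0.097] [-0.471  0.085]
2.31 [-0.486  0.1  ] [-0.501  0.128] [-0.493  0.114]
2.41 [-0.506  0.131] [-0.519  0.161] [-0.512  0.146]
```

```bash
python3 -m handwheel '[[0,-0.016,-0.008,0],[0,-0.033,-0.017,0],[0,-0.068,-0.03,0],[0,-0.103,-0.04,0],[0,-0.14,-0.047,0],[0,-0.177,-0.049,0],[0,-0.214,-0.048,0],[0,-0.214,-0.048,0]]'
python3 -c "
from h import *
to([.05,-.158,.129],-7.13); print(robot.get_obs()['grip_width'])"
```

```text
time: 13.0
position: [0.4318, -0.0231, 0.2159]
tool_rot: [0.998, -0.062, 0.005, 0.001]
ft_force: [4.4, 0.4, 5.3]
grip_width: 0.0152
grip_force: 30.0
t 13.0 stand xyz mm [ -66.2 -154.6  215.9] yaw -7.1 fractions [-0.0142  0.3873  0.2898] turn 0.0001 F [4.4 0.4 5.3]
0.01523568968620767
```

```bash
python3 -m handwheel '[[0.005,-0.037,-0.002,0],[0.005,-0.073,0.008,0],[0.005,-0.108,0.02,0],[0.005,-0.142,0.035,0],[0.005,-0.174,0.054,0],[0.005,-0.204,0.076,0],[0.005,-0.232,0.1,0],[0.005,-0.257,0.128,0],[0.005,-0.268,0.142,0],[0.005,-0.268,0.142,0],[0.005,-0.268,0.142,0],[0.005,-0.268,0.142,0],[0.005,-0.268,0.142,0],[0.005,-0.268,0.142,0]]'
python3 - <<'E'
from h import *
to([.05,-.158,.129],-7.13); print(robot.get_obs()['grip_width'])
ims=[]
for c,(a,b) in(("top",(130,180)),("scene",(150,160))):
    d=vision.camera(c); ims.append(cv2.resize(d["frame"][a:a+160,b:b+190,::-1],None,fx=2,fy=2,interpolation=2))
cv2.imwrite("pics/tip.png",np.hstack(ims))
E
```

```text
time: 14.17
position: [0.4425, 0.0565, 0.1716]
tool_rot: [0.998, -0.062, 0.003, -0.0]
ft_force: [7.0, 0.2, -3.8]
grip_width: 0.0149
grip_force: 30.0
t 14.17 stand xyz mm [-146.6 -153.9  171.6] yaw -7.2 fractions [-0.0143  0.6554  0.1414] turn -0.0001 F [ 7.   0.2 -3.8]
0.014905137802597458
```

View pics/tip.png

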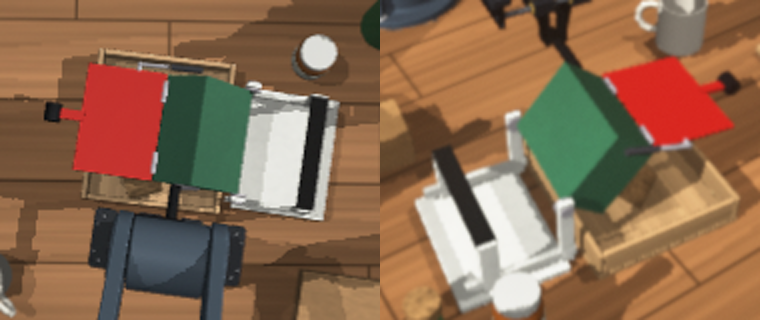

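The box is inverted over the tray with the lid still open (red panel nearly level). I'll push a little further and hold so every cork drops.

```bash
python3 -m handwheel '[[0.012,-0.006,0.008,0],[0.02,-0.012,0.017,0],[0.02,-0.014,0.02,0],[0.02,-0.014,0.02,0],[0.02,-0.014,0.02,0],[0.02,-0.014,0.02,0],[0.02,-0.014,0.02,0],[0.02,-0.014,0.02,0],[0.02,-0.014,0.02,0],[0.02,-0.014,0.02,0]]'
python3 - <<'E'
from h import *
to([.05,-.158,.129],-7.13)
for c in("top","scene"):
    d=vision.camera(c)
    for x in vision.look_for(c,"cork0_c"): print(c,round(x["conf"],2),np.round(x["point"]),np.round(to_plane(d,x["point"],.025),3))
E
python3 -c "
import numpy as np
for i in range(1,25):
    t=-i*.1
    f=lambda r,a:np.array([r*(np.cos(a+t)-np.cos(a)),-r*(np.sin(a+t)-np.sin(a))])/300
    A,B=f(109.2,np.radians(147.5)),f(113.7,np.radians(145.5)); print(t.__round__(2),A.round(3),B.round(3),((A+B)/2).round(3))"
```

```text
time: 15.1
position: [0.4432, 0.0605, 0.1647]
tool_rot: [0.998, -0.062, -0.003, -0.0]
ft_force: [-5.4, 2.6, -3.3]
grip_width: 0.0152
grip_force: 30.0
t 15.1 stand xyz mm [-150.6 -153.7  164.7] yaw -7.1 fractions [-0.0136  0.6686  0.1187] turn -0.0 F [-5.4  2.6 -3.3]
top 0.71 [222. 251.] [[0.524 0.095 0.025]]
-0.1 [ 0.021 -0.03 ] [ 0.023 -0.03 ] [ 0.022 -0.03 ]
-0.2 [ 0.045 -0.057] [ 0.049 -0.058] [ 0.047 -0.057]
-0.3 [ 0.072 -0.082] [ 0.077 -0.083] [ 0.074 -0.082]
-0.4 [ 0.1   -0.104] [ 0.108 -0.105] [ 0.104 -0.104]
-0.5 [ 0.131 -0.123] [ 0.141 -0.123] [ 0.136 -0.123]
-0.6 [ 0.164 -0.139] [ 0.176 -0.139] [ 0.17  -0.139]
-0.7 [ 0.198 -0.152] [ 0.212 -0.151] [ 0.205 -0.151]
-0.8 [ 0.233 -0.161] [ 0.249 -0.159] [ 0.241 -0.16 ]
-0.9 [ 0.269 -0.166] [ 0.286 -0.163] [ 0.278 -0.165]
-1.0 [ 0.306 -0.168] [ 0.324 -0.164] [ 0.315 -0.166]
-1.1 [ 0.342 -0.167] [ 0.362 -0.161] [ 0.352 -0.164]
-1.2 [ 0.378 -0.161] [ 0.399 -0.154] [ 0.389 -0.158]
-1.3 [ 0.413 -0.153] [ 0.436 -0.144] [ 0.424 -0.148]
-1.4 [ 0.448 -0.14 ] [ 0.471 -0.13 ] [ 0.459 -0.135]
-1.5 [ 0.48  -0.124] [ 0.504 -0.112] [ 0.492 -0.118]
-1.6 [ 0.511 -0.106] [ 0.536 -0.091] [ 0.524 -0.098]
-1.7 [ 0.54  -0.084] [ 0.565 -0.067] [ 0.553 -0.076]
-1.8 [ 0.567 -0.059] [ 0.592 -0.041] [ 0.58 -0.05]
-1.9 [ 0.591 -0.032] [ 0.616 -0.012] [ 0.604 -0.022]
-2.0 [ 0.613 -0.002] [0.638 0.02 ] [0.625 0.009]
-2.1 [0.631 0.029] [0.655 0.053] [0.643 0.041]
-2.2 [0.646 0.062] [0.67  0.088] [0.658 0.075]
-2.3 [0.657 0.097] [0.681 0.125] [0.669 0.111]
-2.4 [0.665 0.132] [0.688 0.162] [0.677 0.147]
```

```bash
python3 -m handwheel '[[0,0.01,-0.015,0],[0,0.022,-0.03,0],[0,0.047,-0.057,0],[0,0.074,-0.082,0],[0,0.104,-0.105,0],[0,0.136,-0.125,0],[0,0.17,-0.141,0],[0,0.205,-0.155,0],[0,0.241,-0.165,0],[0,0.278,-0.17,0],[0,0.315,-0.171,0],[0,0.352,-0.169,0],[0,0.389,-0.163,0],[0,0.424,-0.154,0],[0,0.459,-0.141,0],[0,0.492,-0.124,0],[0,0.492,-0.124,0]]'
python3 - <<'E'
from h import *
to([.0494,-.156,.1312],-7.13)
for c in("top","scene"):
    d=vision.camera(c)
    for x in vision.look_for(c,"cork0_c"): print(c,round(x["conf"],2),np.round(x["point"]),np.round(to_plane(d,x["point"],.025),3))
cv2.imwrite("pics/half.png",cv2.resize(d["frame"][150:310,160:400,::-1],None,fx=3,fy=3,interpolation=2))
E
```

```text
time: 16.72
position: [0.4236, -0.0863, 0.2016]
tool_rot: [0.998, -0.063, -0.005, -0.001]
ft_force: [-8.3, 0.7, 1.4]
grip_width: 0.0147
grip_force: 30.0
t 16.72 stand xyz mm [  -2.5 -154.9  201.6] yaw -7.2 fractions [-0.0013  0.1734  0.2342] turn -0.0002 F [-8.3  0.7  1.4]
top 0.64 [220. 250.] [[0.53  0.099 0.025]]
scene 0.55 [218. 275.] [[0.529 0.096 0.025]]
scene 0.33 [306. 230.] [[ 0.714 -0.16   0.025]]
```

View pics/half.png

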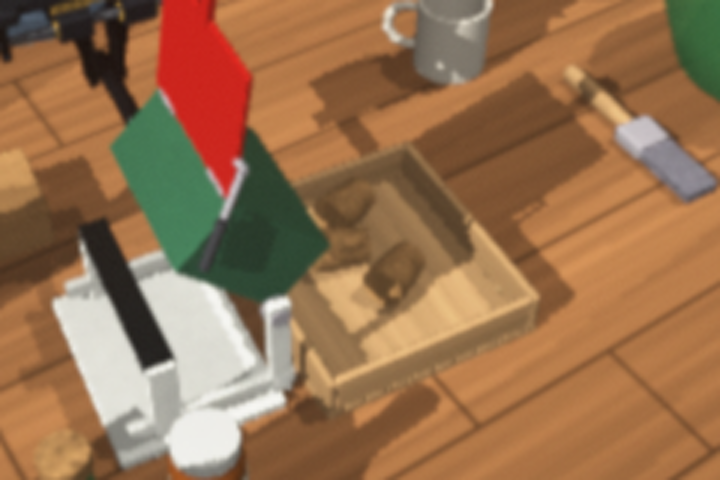

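All three corks lie in the tray, at about (345,200), (345,245) and (395,275). I'm lowering the box the rest of the way, gently at the end.

```bash
python3 -m handwheel '[[-0.008,0.015,0.01,0],[-0.012,0.031,0.02,0],[-0.012,0.059,0.044,0],[-0.012,0.085,0.07,0],[-0.012,0.108,0.098,0],[-0.012,0.129,0.129,0],[-0.012,0.138,0.145,0],[-0.012,0.146,0.161,0],[-0.012,0.154,0.178,0],[-0.012,0.16,0.195,0],[-0.012,0.166,0.213,0],[-0.012,0.17,0.228,0],[-0.012,0.172,0.236,0],[-0.012,0.172,0.236,0],[-0.012,0.172,0.236,0]]'
python3 -c "
from h import *
to([.0494,-.156,.1312],-7.13)"
```

```text
time: 18.17
position: [0.4166, -0.1376, 0.132]
tool_rot: [0.998, -0.062, -0.001, 0.0]
ft_force: [-7.0, 0.1, 4.3]
grip_width: 0.015
grip_force: 30.0
t 18.17 stand xyz mm [  49.3 -155.5  132. ] yaw -7.1 fractions [-0.0017  0.0002  0.0027] turn 0.0002 F [-7.   0.1  4.3]
```

```bash
python3 -m handwheel '[[-0.005,0,0.004,0],[-0.008,0,0.007,0],[-0.008,0,0.007,0]]'
python3 -m handwheel '[[0,0,0,0],[0,0,0,0],[0,0,0,0],[0,0,0,0],[0,0,0,0],[0,0,0,0],[0,0,-0.06,0],[0,0,-0.14,0],[0,0,-0.24,0],[-0.03,0,-0.36,0],[-0.06,0,-0.5,0],[-0.06,0,-0.5,0],[-0.06,0,-0.5,0]]' 65
python3 - <<'E'
from h import *
to([.0494,-.156,.1312],-7.13)
ims=[]
for c,(a,b) in(("top",(110,170)),("scene",(130,120))):
    d=vision.camera(c); ims.append(cv2.resize(d["frame"][a:a+200,b:b+200 if c=="top" else b+200,::-1],None,fx=2,fy=2,interpolation=2))
cv2.imwrite("pics/end.png",np.hstack(ims))
E
```

```text
time: 18.42
position: [0.4166, -0.1377, 0.1318]
tool_rot: [0.998, -0.062, 0.002, 0.001]
ft_force: [-4.9, 4.0, 19.6]
grip_width: 0.0151
grip_force: 30.0
time: 19.5
position: [0.3986, -0.1357, 0.2819]
tool_rot: [0.998, -0.062, 0.003, 0.002]
ft_force: [0.1, 0.7, -0.4]
grip_width: 0.0567
grip_force: 0.0
t 19.5 stand xyz mm [  49.6 -173.6  281.9] yaw -7.1 fractions [ 0.0555 -0.0024  0.5028] turn -0.0 F [ 0.1  0.7 -0.4]
```

View pics/end.png

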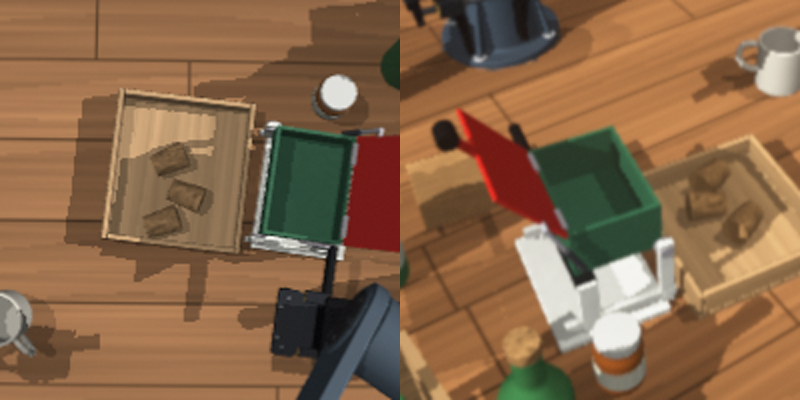

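The box is upright and empty with its lid fully open. The three corks are in the tray at about (170,160), (187,193) and (163,222), nothing else has moved, and the gripper is clear of everything.

```bash
python3 -c "
from rig import job
print(job.hand_in())"
```

```text
the job is handed in; nothing more can be done
None
```

The job is handed in at about 20 s of the 69 s allowed: the last pictures show all three corks in the tray, the box upright on its stand with the lid fully open, and nothing else visibly moved.

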